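# Clamp a setting ring in the eccentric-lock ring fixture

### The arm

A 6-joint arm with a two-finger parallel gripper is mounted at the origin on the work surface; the furniture and walls round the work are solid. World frame = base frame: x ahead of the robot, y to its left, z up, the work surface at z = 0. Lengths are in m, angles in rad, forces in N, time in s.
With the tool pointing down it reaches from about 0.3 to 0.875 m from the base axis. Payload 6.4 kg.
Tool frame: the origin (TCP) lies midway between the tips of the shut fingers; the grasp point (between the pads) lies 19 mm behind it (ctrl.tcp_to_grasp is the distance from the TCP to the grasp point, in m); z points along the fingers, y is the direction in which the jaws open and shut (so a half turn about z gives the same grasp; the last joint's range is limited). The gripper opens to 85 mm and grips with 20 to 120 N. Pads are 22 mm wide; open, the fingers measure 114 mm over their backs; the gripper's body (76 mm by 85 mm) begins 54 mm behind the grasp point. The pads swing forward as they close: fully open they stand 13 mm farther back than shut.
Start: joints at [1.04, 0.181, 1.607, -0, 1.354, -0.206], TCP at [0.183, 0.545, 0.231] pointing down, gripper open.
Joint ranges: [-2.99, 2.99], [-0.89, 2.07], [0.3, 2.58], [-1.14, 4.28], [0, 2.63], [-3.12, 3.12]. Speed limits (rad/s): [2.57, 2.57, 3.01, 3.14, 3.14, 3.14].

### API

Orientations are given as a unit quaternion [w, x, y, z].
In Python, from bench import monitor, imaging, order, spotter, ctrl gives the robot as it stands.
- The arm moves only by the shell command python3 -m pendant 'ROWS'. ROWS is JSON, a list that holds one entry, the list of rows, each a list of 5 numbers: the shift along the world's x, y, z in mm, then the turn about the world's z in degrees, then the finger opening in mm, from 0 to 85.4. A call has 1 to 8 rows; each row shifts and turns the commanded pose from where the row before left it; what a row does not reach is not made up. A row lasts 1/8 s, in which the tool goes at most 62.5 mm and 10.7 degrees, less where a joint would pass 70% of its speed; a pose out of reach is approached as far as the arm can. A call with a gripper value outside its range is refused whole. The fingers move at their own pace and stop on an object; the grip force is fixed at half the most. Time passes only in rows, so rows that do not move let the fingers close. It gives the time, the measured TCP pose, the force and the opening at its end, in the units of the state.
- monitor.get_obs(): the state, without advancing time (a new reading comes with each control period).
- imaging.camera(name): name is "scene" or "top" or "wrist"; returns a dict with "img" (384x512x3 uint8, red, green, blue), "vfov" (degrees; the focal length in pixels is half the picture's height over the tangent of half this angle, whatever the lens; pixels are square), "cx", "cy" (the principal point, pixels), "distortion" ([k1, k2, p1, p2, k3] as OpenCV has them; the pictures are not rectified), "origin" and "orientation" of the camera in the world. Camera axes: x right, y down, z forward; pixel columns grow to the right and rows downward; lengths in m; the calibration is good to about 2 mm. A picture is of the moment at which its call begins. There is no depth.
- order.hand_in(): hands the job in, once; it reports no verdict.
Trained networks look in the newest picture that a camera, given by its name, has taken for a name from the list of things; names that differ only in an ending like _2 or _b are one class to them, and where a whole thing is asked for, a point or a joint stands for the part that bears it (a point fixed in the world has none). Each returns a list of dicts, best first, with "confidence" (0 to 1); they miss things now and then, are a little off and sometimes report something else, mostly with a low value. They report only what shows in the picture. A call takes as long as a camera call.
- spotter.recognise(camera, thing): "at" ([x, y, z] in m, in the coordinates of the camera as it stood for that picture, good to about 4 mm: the middle of the surface that is visible of it).
- spotter.tip_of(camera, thing): "at" ([x, y, z] in m, in the coordinates of the camera as it stood for that picture, good to about 4 mm: a listed point, or the origin of a listed thing).
The state is a dict: "time_s": time; "q": joint angles; "dq": joint speeds; "joint_efforts": joint torques, N m; "eef_pos": TCP position; "eef_rot": TCP orientation; "wrist_force": force on the tool from outside, world axes, zero at the start; "torque": the same for the moment, N m; "opening": opening from 0.0 (shut) to 1.0 (fully open).
Only numpy, scipy, OpenCV 4.12 (cv2) and the standard library are available. Lean on these libraries where they do the work, as an engineer would, in place of code of your own. Each camera call takes 0.05 s, during which the arm holds its last target. There are 200 camera calls.

### The job

Clamp the setting ring in the green fixture, ready for zeroing the bore gauge: turn the red-handled cam lever away from the ring, round to its low-point stop; then push the blue plate forward until the slide's jaw has the ring fully home in the fixed vee; then turn the lever back to its other stop, so that the cam locks the slide. Push with closed fingertips only and grip nothing; never force the slide against the raised cam. Do not touch the ring itself, and leave the other things where they are.

Things in the scene. Friction and masses are not known exactly. Their poses are not given: they have to be found in the camera images.
- ring_fixture: Green base plate, 280 x 108 x 12 mm, fixed to the bench. Origin: centre of its underside; x: the way the slide goes forward (from the blue push plate to the fixed vee at the +x end), y to the left, z up. The ring's bed is its top, z = 12 mm; gib rails 29 mm high, two lever stop pins 52 mm. Nothing but the red handle and the blue plate is higher than 55 mm above the bench.
- cam_pivot (a point): Vertical axis of the cam, 55 mm above the bench, at x = -27, y = 40 mm in the fixture's frame. The cam is a steel disc of 44 mm diameter set 9 mm off this axis, 31 to 43 mm above the bench, under the black lever. Friction 0.16 N m (about 2 N at the handle), up to about 4 N at the handle while the cam tightens; it stays where it is left.
- cam_lever (a joint): Angle of cam and lever, rad, growing clockwise seen from above: 0 = low point, at its stop; 2.3 = other stop, locked. In the fixture's frame the lever points from the pivot along 2.79 - value, counted anticlockwise from +x: back and left (160 deg) at 0, forward and left (28 deg) at 2.3. Above about 0.9 the cam bars the roller. Starts between 1.5 and 2.2.
- lever_handle (a point): Middle (69 mm above the bench) of the red upright handle at the lever's end: a round post of 16 mm diameter, from 45 to 87 mm above the bench, 72 mm from the cam's axis. It turns with the lever.
- follower_slide (a joint): Travel of the slide, m, growing forward (fixture's +x): 0 = right back, hard stop at 0.088. Starts between 0 and 0.02. Friction 3.5 N, it stays where it is left. Its brass roller (12 mm diameter) meets the cam unless that is at its low point. At about 0.085 the jaw has seated the ring; beyond, the jaw's springs give (4 N per mm). The locking cam draws it to about 0.0865.
- push_face (a point): Centre of the rear face of the blue push plate on the slide: 46 mm wide, 10 mm thick, from 24 to 78 mm above the bench (this point 58 mm above it). It faces the fixture's -x and moves with the slide; push it towards +x.
- ring_centre (a point): Centre (half-way up) of the white and black setting ring, 65 mm outer diameter, 23 mm high, about 0.2 kg, loose and flat on the fixture's bed between the slide's vee jaw and the fixed vee. Only the jaw is to move it.
- ring_seat (a point): Where the ring's centre lies when the ring is fully home in the fixed vee (a point of the fixture).
- spare_ring: Bystander, to be left alone: smaller setting ring, 58 mm in diameter, 20 mm high, lying on the bench. Origin: centre of its underside.
- vee_block: Bystander, to be left alone: small grey vee block, 49 x 52 x 34 mm. Origin: centre of its underside.
- micrometer: Bystander, to be left alone: micrometer, 132 mm long, on the clipboard. Origin: centre of its underside.
- blue_marker: Bystander, to be left alone: marker with a blue cap, 130 mm long, on the clipboard. Origin: centre of its underside.
- mug: Bystander, to be left alone: dotted white mug, 91 mm high. Origin: centre of its underside.
- ink_bottle: Bystander, to be left alone: small blue and white bottle, 39 mm wide, 82 mm high. Origin: centre of its underside.
- stamp: Bystander, to be left alone: rubber stamp with a wooden handle, 80 mm high. Origin: centre of its underside.
- tape_measure: Bystander, to be left alone: yellow tape measure, 85 mm long, 64 mm high. Origin: centre of its underside.

How it is judged:
On the way, in this order (a step that is already met when the one before it is completed fails the run):
1. the cam is turned to its low point, the slide still back (value of joint cam_lever below 0.3 rad and value of joint follower_slide below 0.035 m), for 0.2 s.
2. with the cam still low the slide is pushed forward until the ring is in the fixed vee (value of joint cam_lever below 0.6 rad and value of joint follower_slide above 0.082 m and horizontal distance between ring_centre and ring_seat below 0.005 m), for 0.2 s.
3. the cam is turned back and locks the slide (value of joint cam_lever above 2.1 rad and contact force between vee_jaw and master_ring above 2 N), for 0.2 s.
At the end, for the whole second after the job is handed in: The cam lever is turned back to the locked end (over 2.1 of 2.3 rad), the slide is forward (over 84 mm), the ring lies flat and at rest in the fixed vee (within 2.5 mm of its seat) and is squeezed there by the jaw with more than 2 N (all of step 3 and value of joint follower_slide above 0.084 m and horizontal distance between ring_centre and ring_seat below 0.0025 m and height (world z) of ring_centre below 0.0275 m and contact force between master_ring and ring_fixture above 2 N and angle between master_ring's own z axis and vertical below 0.06 rad and linear speed of master_ring below 0.01 m/s and velocity of joint cam_lever below 0.05 rad/s); the robot touches nothing.
It fails at once if the slide is forced against the raised cam (over 12 N) (value of joint follower_slide below 0.07 m and contact force between follower_slide and cam_lever above 12 N).
It fails at once if the robot touches the setting ring (contact force between any of the fingers, the arm and master_ring above 0.5 N).
It fails at once if the setting ring is lifted off the bed or tipped (height (world z) of ring_centre above 0.032 m or angle between master_ring's own z axis and vertical above 0.2 rad).
It fails at once if the lever's handle or the push plate is taken between the fingers ((horizontal distance between the grasp point and lever_handle below 0.008 m and height (world z) of the grasp point below 0.087 m) or (x of the grasp point in the frame of push_face between 0.001 and 0.009 m and y of the grasp point in the frame of push_face between -0.025 and 0.025 m and height (world z) of the grasp point below 0.078 m)).
It fails at once if a bystander is shoved or carried more than 20 mm (distance of any of spare_ring, vee_block, micrometer, blue_marker, mug, ink_bottle, stamp, tape_measure from where it was at the start of the episode above 0.02 m).
It also fails if it takes over 72 s, if anything falls off the work surface, if the arm or the gripper's body presses on something with over 40 N, if the wrist force passes 120 N, or if a joint passes its speed limit or range.

## Working session

There is one attempt and no reset: what is moved stays moved. The work goes in short steps, Python scripts to look and compute and a shell command to move; the robot and the scene stay as the last step left them, time stands still between calls to the robot, and variables do not carry over. Pictures are saved under pics/ and viewed, about 8 in all and at most 12, crops included, and the job is handed in when it is done.

```bash
mkdir -p pics
cat > h.py <<'E'
import numpy as np, cv2
from scipy.spatial.transform import Rotation as R
from bench import monitor, imaging, order, spotter, ctrl
def cam(n,save=None):
    c=imaging.camera(n)
    if save: cv2.imwrite('pics/'+save,c['img'][:,:,::-1])
    return c
def rot(q): return R.from_quat([q[1],q[2],q[3],q[0]])
def w(c,p): return rot(c['orientation']).apply(p)+np.array(c['origin'])
def find(c,n,t,f='tip_of'):
    return [(np.round(w(c,d['at']),4).tolist(),round(d['confidence'],2)) for d in getattr(spotter,f)(n,t)[:2]]
def pix(c,P):
    f=192/np.tan(np.radians(c['vfov'])/2); r=rot(c['orientation']).inv()
    p=r.apply(np.atleast_2d(P)-np.array(c['origin']))
    K=np.array([[f,0,c['cx']],[0,f,c['cy']],[0,0,1.]])
    return cv2.projectPoints(p,np.zeros(3),np.zeros(3),K,np.array(c['distortion'],float))[0][:,0]
E
python3 - <<'E'
from h import *
for n in ['scene','top']:
    c=cam(n,n+'0.png'); print(n,np.round(c['origin'],3))
    for t in ['ring_fixture','cam_pivot','lever_handle','push_face','ring_centre','ring_seat','spare_ring','vee_block','mug','ink_bottle','stamp','tape_measure','micrometer','blue_marker']:
        print(t,find(c,n,t))
o=monitor.get_obs();print(o['eef_pos'],o['eef_rot'],o['opening'],o['time_s'])
a=cv2.imread('pics/top0.png');b=cv2.imread('pics/scene0.png')
E
```

```text
scene [-0.794 -0.655  0.852]
ring_fixture [([0.5509, -0.1556, 0.0005], 0.63), ([0.3981, -0.3717, -0.0036], 0.56)]
cam_pivot [([0.5032, -0.1437, 0.0546], 0.86)]
lever_handle [([0.5032, -0.0732, 0.0636], 0.65)]
push_face [([0.466, -0.2311, 0.0611], 0.5)]
ring_centre [([0.6011, -0.125, 0.024], 0.7)]
ring_seat [([0.6085, -0.1092, 0.0242], 0.76), ([0.4009, -0.3749, 0.0011], 0.33)]
spare_ring [([0.3558, -0.2901, 0.0013], 0.71), ([0.6077, -0.1119, 0.0244], 0.4)]
vee_block []
mug []
ink_bottle [([0.805, -0.1384, -0.0001], 0.55), ([0.5512, -0.1517, 0.0027], 0.43)]
stamp [([0.3973, -0.3763, -0.0023], 0.59)]
tape_measure [([0.6339, 0.1448, -0.0046], 0.5)]
micrometer []
blue_marker [([0.4579, 0.1043, 0.0061], 0.56)]
top [0.335 0.015 1.219]
ring_fixture [([0.5514, -0.1549, 0.0008], 0.78), ([0.4658, 0.4015, 0.0023], 0.74)]
cam_pivot [([0.5016, -0.1419, 0.0558], 0.77)]
lever_handle [([0.4014, -0.3683, -0.0009], 0.62), ([0.5044, -0.07, 0.0664], 0.55)]
push_face [([0.4606, -0.2255, 0.056], 0.59)]
ring_centre [([0.5939, -0.1198, 0.0227], 0.79)]
ring_seat [([0.6049, -0.1067, 0.0238], 0.63)]
spare_ring [([0.3577, -0.2884, -0.0029], 0.83)]
vee_block [([0.5576, 0.2641, 0.0021], 0.79)]
mug [([0.4019, 0.1973, 0.0026], 0.74), ([0.464, 0.4009, 0.0017], 0.56)]
ink_bottle [([0.8049, -0.133, -0.0035], 0.59)]
stamp [([0.4024, -0.3664, -0.0045], 0.7)]
tape_measure [([0.6328, 0.1463, -0.0004], 0.53)]
micrometer [([0.3999, 0.1973, 0.0028], 0.63)]
blue_marker [([0.4543, 0.1068, 0.0055], 0.75)]
[0.18350038 0.5449714  0.23131461] [1.32585278e-05 1.61676283e-01 9.86843847e-01 2.22210772e-05] 0.9995206174709462 1.5
```

View pics/top0.png

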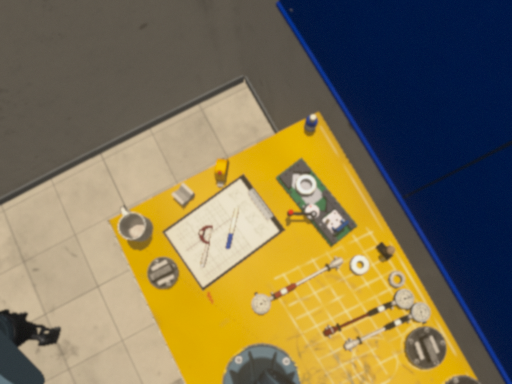

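View pics/scene0.png

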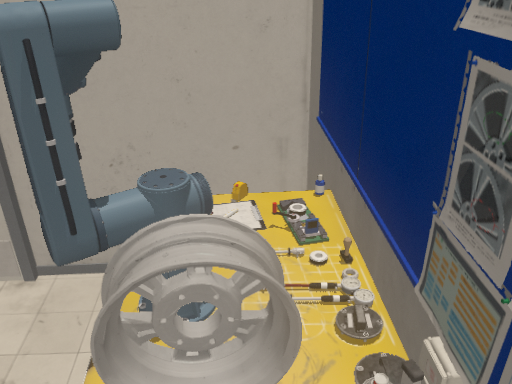

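The top view shows the fixture at about (315,200) px, the red handle at (291,213), the ring at (305,185) and the plate at the lower right end. The scene view agrees. Fixture yaw is about 41° and the lever about 1.96 rad. I'll move over with shut fingers and look with the wrist camera.

```bash
python3 -m pendant '[[[20,-55,15,0,0],[20,-55,15,0,0],[20,-55,15,0,0],[20,-55,15,0,0],[20,-55,0,0,0],[20,-55,0,0,0],[20,-55,0,0,0],[20,-55,0,0,0]]]'; python3 -m pendant '[[[25,-55,0,0,0],[25,-55,0,0,0],[25,-50,0,0,0],[25,-40,0,0,0],[0,0,0,0,0],[0,0,0,0,0]]]'
python3 - <<'E'
from h import *
c=cam('wrist','w1.png'); print(c['origin'],c['vfov'])
for t in ['ring_fixture','cam_pivot','lever_handle','push_face','ring_centre','ring_seat']:
    print(t,find(c,'wrist',t))
c=cam('top')
for t in ['ring_fixture','cam_pivot','lever_handle','push_face','ring_centre','ring_seat']:
    print(t,find(c,'top',t))
E
```

```text
time_s: 2.5
eef_pos: [0.3438, 0.1032, 0.2917]
eef_rot: [0.001, 0.162, 0.987, 0.0]
wrist_force: [1.3, 0.8, 0.8]
opening: 0.0
time_s: 3.25
eef_pos: [0.4431, -0.0946, 0.291]
eef_rot: [-0.0, 0.162, 0.987, 0.0]
wrist_force: [-1.2, -0.4, 0.6]
opening: -0.003
[ 0.37396907 -0.07303247  0.43308237] 70.96470731224396
ring_fixture [([0.5503, -0.1606, 0.0021], 0.85)]
cam_pivot [([0.4982, -0.1429, 0.05], 0.8)]
lever_handle [([0.502, -0.0713, 0.0671], 0.87)]
push_face [([0.4583, -0.2282, 0.0598], 0.86), ([0.6285, 0.1466, 0.0001], 0.25)]
ring_centre [([0.5965, -0.1214, 0.0235], 0.51)]
ring_seat [([0.6047, -0.1087, 0.0272], 0.81)]
ring_fixture []
cam_pivot []
lever_handle []
push_face []
ring_centre []
ring_seat [([0.6066, -0.1071, 0.0248], 0.63)]
```

View pics/w1.png

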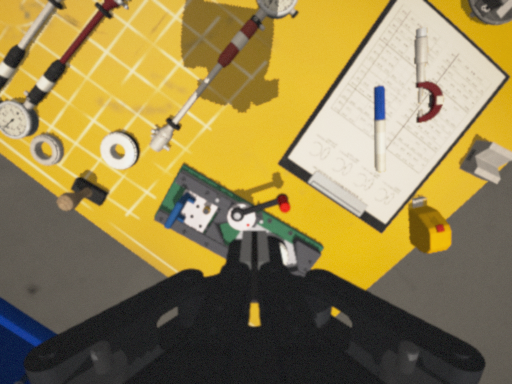

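The wrist picture shows the red handle at (284,203), pivot near (237,213), blue plate at (178,208) and ring under the fingers. The network points fit a fixture with yaw ≈ 40°, pivot (0.501,-0.143) and handle (0.5035,-0.0715). I'll descend beside the handle on its clockwise (+x) side, with the finger back facing it.

```bash
python3 -m pendant '[[[13,3,-16,-9,0],[13,3,-16,-9,0],[13,3,-16,-9,0],[13,3,-16,-9,0],[13,3,-16,-9,0],[13,3,-16,-9,0],[13,3,-16,-9,0],[13,3,-16,-9,0]]]'; python3 -m pendant '[[[0,0,-25,0,0],[0,0,-25,0,0],[0,0,-25,0,0],[0,0,-25,0,0],[0,0,0,0,0],[0,0,0,0,0]]]'
python3 - <<'E'
from h import *
c=cam('wrist','w2.png')
o=monitor.get_obs();print(o['q'])
for t in ['cam_pivot','lever_handle','push_face']:
    print(t,find(c,'wrist',t))
for n,P in dict(tcp=o['eef_pos'],hnd=[.5035,-.0715,.069],piv=[.501,-.143,.055]).items(): print(n,pix(c,P))
E
```

```text
time_s: 4.95
eef_pos: [0.5479, -0.071, 0.1626]
eef_rot: [-0.0, 0.713, 0.701, -0.0]
wrist_force: [0.6, 0.1, -0.1]
opening: -0.0
time_s: 5.7
eef_pos: [0.5481, -0.0713, 0.0641]
eef_rot: [0.0, 0.711, 0.703, 0.0]
wrist_force: [1.0, -0.0, 0.4]
opening: -0.001
[-3.44107917e-01  3.41494440e-01  1.78204293e+00 -2.47915962e-05
  1.01612387e+00 -3.33412356e-01]
cam_pivot []
lever_handle [([0.5016, -0.0709, 0.0688], 0.62)]
push_face []
tcp [[254.96763113 243.19102823]]
hnd [[175.80187431 247.5378572 ]]
piv [[188.15198699 329.75726156]]
```

View pics/w2.png

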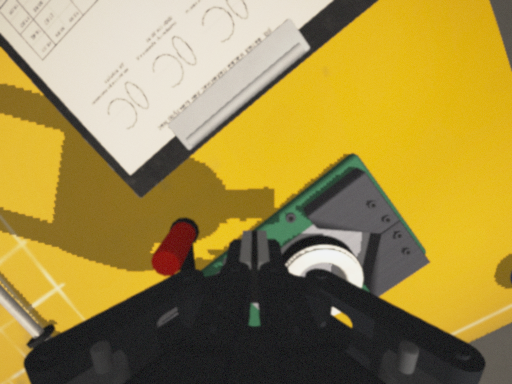

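The handle projects exactly where it is seen (175,247), and the TCP is 45 mm to its +x side. Next I work out the orbit rows.

```bash
cat > orb.py <<'E'
import numpy as np,sys
piv=np.array([501,-142.8]); 
def wp(th,d,r=72):
    a=np.radians(th); return piv+r*np.array([np.cos(a),np.sin(a)])+d*np.array([np.sin(a),-np.cos(a)])
def rows(p0,ths,d):
    p=np.array(p0,float)
    for t in ths:
        q=wp(t,d); s=np.round(q-p); p=p+s; print(t,s,p)
E
python3 -c "
from orb import *
rows([547.9,-71],[88,96,104,112,120,128,136,144,152,160,168,176,184,192,198,204],20)"
```

```text
88 [-24.  -1.] [523.9 -72. ]
96 [-11.   3.] [512.9 -69. ]
104 [-10.   1.] [502.9 -68. ]
112 [-10.  -1.] [492.9 -69. ]
120 [-11.  -1.] [481.9 -70. ]
128 [-9. -4.] [472.9 -74. ]
136 [-10.  -4.] [462.9 -78. ]
144 [-8. -6.] [454.9 -84. ]
152 [-8. -7.] [446.9 -91. ]
160 [-7. -8.] [439.9 -99. ]
168 [-5. -9.] [ 434.9 -108. ]
176 [ -4. -10.] [ 430.9 -118. ]
184 [ -3. -10.] [ 427.9 -128. ]
192 [ -1. -10.] [ 426.9 -138. ]
198 [-1. -8.] [ 425.9 -146. ]
204 [ 1. -8.] [ 426.9 -154. ]
```

```bash
python3 -m pendant '[[[-12,-1,0,0,0],[-12,0,0,0,0],[-11,3,0,8,0],[-10,1,0,8,0],[-10,-1,0,8,0],[-11,-1,0,8,0]]]'
python3 - <<'E'
from h import *
c=cam('wrist','w3.png')
print(find(c,'wrist','lever_handle'),find(c,'wrist','cam_pivot'))
E
```

```text
time_s: 6.65
eef_pos: [0.4814, -0.0703, 0.0638]
eef_rot: [0.001, 0.488, 0.873, 0.0]
wrist_force: [2.3, 0.1, 0.5]
opening: -0.001
[([0.464, -0.0852, 0.0728], 0.84)] []
```

View pics/w3.png

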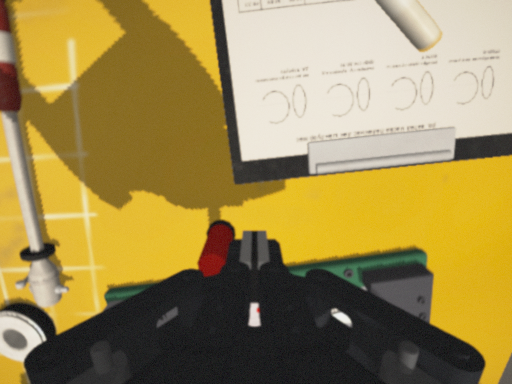

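The handle sits at (216,248), in contact with the left finger and turning as planned (lever at world ≈ 122°). I'll continue the orbit.

```bash
python3 -m pendant '[[[-9,-4,0,8,0],[-10,-4,0,8,0],[-8,-6,0,8,0],[-8,-7,0,8,0],[-7,-8,0,8,0],[-5,-9,0,8,0],[-4,-10,0,8,0]]]'; python3 -m pendant '[[[-3,-10,0,8,0],[-1,-9,0,8,0],[0,-3,0,3,0],[0,0,0,0,0]]]';python3 - <<'E'
from h import *
c=cam('wrist','w4.png');print(find(c,'wrist','lever_handle'),find(c,'wrist','cam_pivot'),find(c,'wrist','push_face'))
c=cam('top');print(find(c,'top','lever_handle'),find(c,'top','push_face'))
E
```

```text
time_s: 7.68
eef_pos: [0.4302, -0.1178, 0.0634]
eef_rot: [-0.0, 0.022, 1.0, 0.0]
wrist_force: [1.0, 1.7, 1.6]
opening: 0.002
time_s: 8.18
eef_pos: [0.4261, -0.1399, 0.0631]
eef_rot: [-0.0, -0.141, 0.99, 0.0]
wrist_force: [-0.7, 0.8, -0.1]
opening: -0.0
[([0.4304, -0.1621, 0.0706], 0.59)] [] [([0.4621, -0.2286, 0.0572], 0.62)]
[] [([0.6317, 0.1496, -0.0009], 0.25)]
```

Lever is near 195°, the stop expected at ~200°. I'll ease on until the force shows the stop.

```bash
python3 -m pendant '[[[0,-4,0,2,0],[0,0,0,0,0]]]'; python3 -m pendant '[[[0,-4,0,2,0],[0,0,0,0,0]]]'; python3 -m pendant '[[[1,-4,0,1,0],[0,0,0,0,0]]]'
python3 - <<'E'
from h import *
c=cam('wrist','w4.png');print(find(c,'wrist','lever_handle'),find(c,'wrist','cam_pivot'),find(c,'wrist','push_face'))
E
```

```text
time_s: 8.78
eef_pos: [0.4265, -0.144, 0.0632]
eef_rot: [0.0, -0.159, 0.987, 0.0]
wrist_force: [0.4, 1.0, -1.0]
opening: -0.0
time_s: 9.02
eef_pos: [0.4265, -0.147, 0.0632]
eef_rot: [0.0, -0.176, 0.984, 0.001]
wrist_force: [1.0, 4.7, -0.1]
opening: -0.002
time_s: 9.28
eef_pos: [0.4263, -0.1477, 0.0629]
eef_rot: [-0.001, -0.185, 0.983, 0.004]
wrist_force: [-2.2, 19.3, 12.5]
opening: -0.001
[([0.4361, -0.1686, 0.0718], 0.85)] [] [([0.4593, -0.2314, 0.0606], 0.87)]
```

View pics/w4.png

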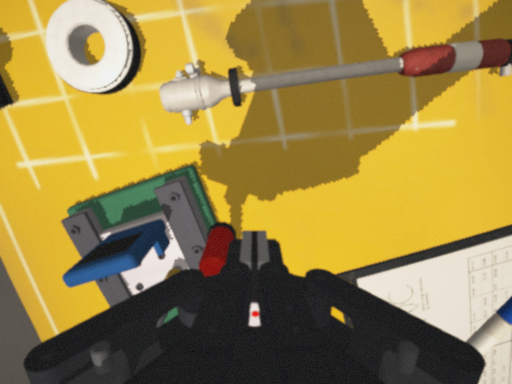

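The stop is reached (19 N at the stop). The picture shows the handle at (215,250) turned right back and the slide still back, with the blue plate at (115,252). I'll back off, lift, turn and go behind the plate.

```bash
python3 -m pendant '[[[-4,10,0,0,0],[-4,12,0,0,0],[0,0,35,0,0],[0,0,35,-3,0],[0,0,10,-10,0],[0,0,0,-10,0],[0,0,0,0,0]]]'; python3 -m pendant '[[[2,-25,0,-10,0],[2,-25,0,-10,0],[2,-25,0,-10,0],[2,-25,0,-10,0],[0,-28,0,-8,0],[0,0,0,0,0],[0,0,0,0,0]]]'
python3 - <<'E'
from h import *
c=cam('wrist','w5.png');o=monitor.get_obs();print(o['eef_pos'],o['q'][5])
for t in ['cam_pivot','lever_handle','push_face','ring_fixture']:
    print(t,find(c,'wrist',t))
c=cam('top');print(find(c,'top','lever_handle'),find(c,'top','push_face'))
E
```

```text
time_s: 10.35
eef_pos: [0.4195, -0.13, 0.1435]
eef_rot: [0.0, 0.013, 1.0, -0.0]
wrist_force: [-0.5, -0.7, -0.2]
opening: 0.001
time_s: 11.22
eef_pos: [0.4271, -0.2573, 0.1428]
eef_rot: [-0.001, 0.418, 0.908, 0.0]
wrist_force: [-0.4, 0.0, 0.2]
opening: -0.003
[ 0.4271902  -0.25702718  0.14288036] -1.4885447373900638
cam_pivot [([0.4979, -0.1453, 0.0487], 0.9)]
lever_handle [([0.4334, -0.1686, 0.0712], 0.9)]
push_face [([0.4613, -0.2302, 0.056], 0.9)]
ring_fixture [([0.5499, -0.1609, -0.0015], 0.58)]
[([0.4387, -0.1678, 0.0654], 0.64), ([0.5946, -0.1202, 0.0251], 0.27)] [([0.4592, -0.225, 0.0592], 0.71), ([0.5966, -0.1191, 0.0255], 0.46)]
```

View pics/w5.png

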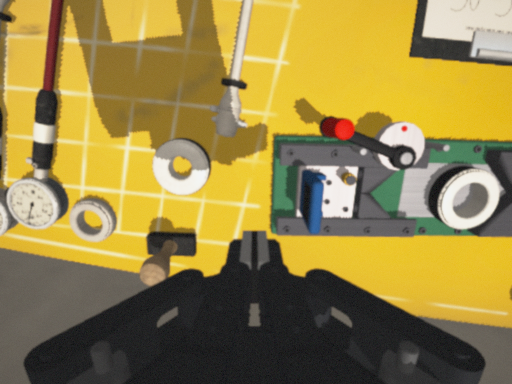

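Clear view: plate at (315,200), handle at (340,128), lever back, the fixture axis within 1° of the image rows, so yaw ≈ 40°. The plate is 43 mm ahead with no lateral offset. I'll descend and push.

```bash
python3 -m pendant '[[[0,0,-31,0,0],[0,0,-31,0,0],[0,0,-31,0,0],[0,0,0,0,0]]]'; python3 -m pendant '[[[9.2,7.7,0,0,0],[9.2,7.7,0,0,0],[9.2,7.7,0,0,0],[0,0,0,0,0]]]'; python3 -m pendant '[[[9.2,7.7,0,0,0],[9.2,7.7,0,0,0],[9.2,7.7,0,0,0],[0,0,0,0,0]]]'
python3 - <<'E'
from h import *
c=cam('wrist','w6.png')
for t in ['cam_pivot','lever_handle','push_face','ring_centre','ring_seat']:
    print(t,find(c,'wrist',t))
E
```

```text
time_s: 12.12
eef_pos: [0.4259, -0.2564, 0.0482]
eef_rot: [-0.003, 0.419, 0.908, 0.001]
wrist_force: [-0.6, -0.2, 0.6]
opening: -0.004
time_s: 12.62
eef_pos: [0.4563, -0.2344, 0.051]
eef_rot: [0.001, 0.419, 0.908, -0.0]
wrist_force: [0.0, 1.0, -0.7]
opening: 0.002
time_s: 13.12
eef_pos: [0.4835, -0.2108, 0.0501]
eef_rot: [0.0, 0.419, 0.908, 0.0]
wrist_force: [0.1, -0.5, -0.1]
opening: -0.001
cam_pivot [([0.4993, -0.1454, 0.0523], 0.87)]
lever_handle []
push_face [([0.4938, -0.204, 0.0564], 0.86), ([0.5005, -0.1453, 0.0496], 0.64)]
ring_centre [([0.5946, -0.1217, 0.0255], 0.86)]
ring_seat [([0.6043, -0.1094, 0.0267], 0.77)]
```

View pics/w6.png

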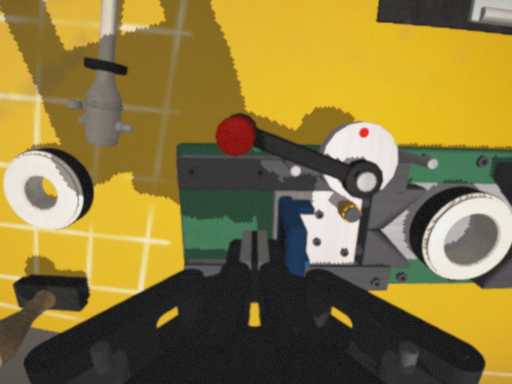

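The plate at (293,225) is ~12 mm ahead of the TCP and has come ~40 mm forward, with the cam still low. I'll keep pushing.

```bash
python3 -m pendant '[[[9.2,7.7,0,0,0],[9.2,7.7,0,0,0],[0,0,0,0,0]]]';  python3 -m pendant '[[[4.6,3.9,0,0,0],[0,0,0,0,0]]]'; python3 -m pendant '[[[3,2.5,0,0,0],[0,0,0,0,0]]]'
python3 - <<'E'
from h import *
c=cam('wrist')
for t in ['push_face','ring_centre','ring_seat']:
    print(t,find(c,'wrist',t))
E
```

```text
time_s: 13.8
eef_pos: [0.5021, -0.1956, 0.0504]
eef_rot: [0.0, 0.419, 0.908, 0.0]
wrist_force: [0.3, 0.3, 0.5]
opening: -0.002
time_s: 14.05
eef_pos: [0.5061, -0.1923, 0.0503]
eef_rot: [0.0, 0.419, 0.908, 0.0]
wrist_force: [-0.1, -0.4, -0.3]
opening: -0.003
time_s: 14.3
eef_pos: [0.5083, -0.1904, 0.0503]
eef_rot: [-0.0, 0.42, 0.908, -0.0]
wrist_force: [-3.7, -4.0, 1.5]
opening: -0.001
push_face [([0.5169, -0.1822, 0.0556], 0.95)]
ring_centre [([0.6032, -0.1114, 0.0258], 0.6), ([0.4991, -0.1445, 0.0486], 0.33)]
ring_seat [([0.4006, -0.3675, -0.001], 0.69), ([0.6051, -0.1079, 0.0273], 0.64)]
```

```bash
python3 -m pendant '[[[1.5,1.3,0,0,0],[0,0,0,0,0]]]';  python3 -m pendant '[[[1.2,1,0,0,0],[0,0,0,0,0]]]'
python3 - <<'E'
from h import *
c=cam('wrist','w7.png')
for t in ['push_face','ring_centre','ring_seat']:
    print(t,find(c,'wrist',t))
E
```

```text
time_s: 14.75
eef_pos: [0.5085, -0.1903, 0.0503]
eef_rot: [-0.001, 0.419, 0.908, -0.002]
wrist_force: [-10.1, -9.3, 3.5]
opening: -0.003
time_s: 15.0
eef_pos: [0.5086, -0.1902, 0.0503]
eef_rot: [-0.002, 0.419, 0.908, -0.003]
wrist_force: [-16.5, -13.5, 6.8]
opening: -0.003
push_face [([0.5176, -0.1845, 0.0578], 0.59)]
ring_centre [([0.6022, -0.108, 0.0224], 0.82)]
ring_seat [([0.6039, -0.1085, 0.0259], 0.7), ([0.3568, -0.2885, -0.0009], 0.6)]
```

View pics/w7.png

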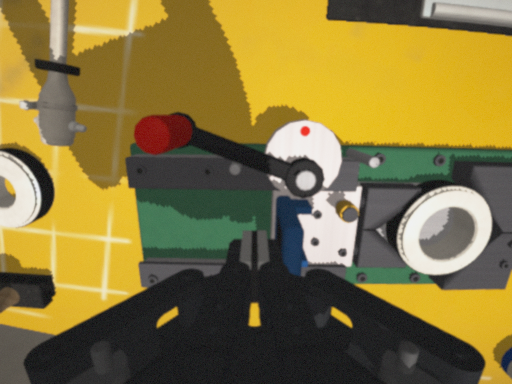

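21 N with no more travel: the slide is at its hard stop, and the picture shows the ring (445,230) in the fixed vee with the roller past the cam. I'll back off, lift, and go to the other side of the handle.

```bash
python3 -m pendant '[[[-9.2,-7.7,0,0,0],[-9.2,-7.7,0,0,0],[-9.2,-7.7,0,0,0],[0,0,45,5,0],[0,0,45,10,0],[-8,2,0,10,0],[-8,2,0,10,0],[-8,2,0,10,0]]]'; python3 -m pendant '[[[-8,2,0,10,0],[-3,0,0,10,0],[0,0,0,6,0],[0,0,0,0,0]]]'
python3 - <<'E'
from h import *
c=cam('wrist','w8.png');o=monitor.get_obs();print(o['eef_pos'],o['q'][5])
for t in ['cam_pivot','lever_handle','push_face','ring_centre','ring_seat']:
    print(t,find(c,'wrist',t))
E
```

```text
time_s: 16.2
eef_pos: [0.4593, -0.2048, 0.1404]
eef_rot: [0.0, 0.037, 0.999, 0.0]
wrist_force: [0.3, 0.5, 0.4]
opening: -0.003
time_s: 16.7
eef_pos: [0.4486, -0.2029, 0.1403]
eef_rot: [0.0, -0.185, 0.983, 0.0]
wrist_force: [-0.2, 0.3, 0.1]
opening: 0.0
[ 0.44865812 -0.20289518  0.14030552] -2.6083026686090967
cam_pivot [([0.4995, -0.1459, 0.0519], 0.72)]
lever_handle [([0.4352, -0.1695, 0.0702], 0.61), ([0.4025, -0.3667, 0.0006], 0.53)]
push_face []
ring_centre []
ring_seat []
```

```bash
python3 -m pendant '[[[0,0,-26,0,0],[0,0,-26,0,0],[0,0,-25,0,0],[0,0,0,0,0]]]'; python3 -c "
import orb; orb.piv=orb.np.array([500.5,-143.5])
orb.rows([448.6,-203],[200,192,184,176,168,160,152,144,136,128,120,112,104,96,88,80,74,70,66],-21)"
```

```text
time_s: 17.5
eef_pos: [0.4474, -0.2018, 0.0616]
eef_rot: [-0.001, -0.185, 0.983, 0.002]
wrist_force: [-0.3, 0.3, -0.3]
opening: 0.002
200 [-9. 15.] [ 439.6 -188. ]
192 [-5.  9.] [ 434.6 -179. ]
184 [-4. 10.] [ 430.6 -169. ]
176 [-3. 10.] [ 427.6 -159. ]
168 [-2. 10.] [ 425.6 -149. ]
160 [ 0. 10.] [ 425.6 -139. ]
152 [ 1. 11.] [ 426.6 -128. ]
144 [ 3. 10.] [ 429.6 -118. ]
136 [5. 9.] [ 434.6 -109. ]
128 [5. 9.] [ 439.6 -100. ]
120 [7. 8.] [446.6 -92. ]
112 [7. 7.] [453.6 -85. ]
104 [9. 6.] [462.6 -79. ]
96 [9. 5.] [471.6 -74. ]
88 [10.  3.] [481.6 -71. ]
80 [11.  2.] [492.6 -69. ]
74 [8. 0.] [500.6 -69. ]
70 [5. 0.] [505.6 -69. ]
66 [ 5. -0.] [510.6 -69. ]
```

```bash
python3 -m pendant '[[[-9,15,0,0,0],[-5,9,0,-8,0],[-4,10,0,-8,0],[-3,10,0,-8,0],[-2,10,0,-8,0],[0,10,0,-8,0],[1,11,0,-8,0]]]'
python3 - <<'E'
from h import *
c=cam('wrist');print(find(c,'wrist','lever_handle'),find(c,'wrist','cam_pivot'))
E
```

```text
time_s: 18.38
eef_pos: [0.4269, -0.1276, 0.0646]
eef_rot: [0.001, 0.232, 0.973, -0.001]
wrist_force: [0.7, -2.8, -1.4]
opening: 0.002
[([0.4388, -0.1119, 0.0701], 0.76)] []
```

```bash
python3 -m pendant '[[[3,10,0,-8,0],[5,9,0,-8,0],[5,9,0,-8,0],[7,8,0,-8,0],[7,7,0,-8,0],[9,6,0,-8,0],[9,5,0,-8,0]]]'; python3 -m pendant '[[[10,3,0,-8,0],[11,2,0,-8,0],[0,0,0,0,0]]]'
python3 - <<'E'
from h import *
c=cam('wrist');print(find(c,'wrist','lever_handle'),find(c,'wrist','cam_pivot'))
E
```

```text
time_s: 19.4
eef_pos: [0.471, -0.0732, 0.0634]
eef_rot: [-0.001, 0.66, 0.751, -0.0]
wrist_force: [-2.8, -0.1, 0.7]
opening: 0.001
time_s: 19.77
eef_pos: [0.493, -0.0687, 0.0636]
eef_rot: [0.0, 0.757, 0.654, 0.0]
wrist_force: [0.8, 0.5, -0.4]
opening: -0.003
[([0.5136, -0.0724, 0.0697], 0.55)] []
```

Lever at ≈ 80°; I'll ease on to the locked stop at ≈ 68°.

```bash
python3 -m pendant '[[[8,-1,0,-6,0],[0,0,0,0,0]]]'; python3 -m pendant '[[[4,-1,0,-4,0],[0,0,0,0,0]]]'; python3 -m pendant '[[[4,-1,0,-3,0],[0,0,0,0,0]]]'; python3 -m pendant '[[[2,-1,0,0,0],[0,0,0,0,0]]]'
python3 - <<'E'
from h import *
c=cam('wrist','w9.png');print(find(c,'wrist','lever_handle'),find(c,'wrist','cam_pivot'))
E
```

```text
time_s: 20.18
eef_pos: [0.5006, -0.07, 0.0633]
eef_rot: [0.0, 0.79, 0.612, 0.0]
wrist_force: [-0.8, 1.7, 1.0]
opening: -0.004
time_s: 20.42
eef_pos: [0.5043, -0.0707, 0.0632]
eef_rot: [-0.0, 0.811, 0.585, -0.0]
wrist_force: [-1.4, 2.0, -0.6]
opening: -0.002
time_s: 20.68
eef_pos: [0.5086, -0.0719, 0.0632]
eef_rot: [0.0, 0.826, 0.563, -0.0]
wrist_force: [-0.6, 1.9, -0.6]
opening: -0.001
time_s: 20.92
eef_pos: [0.5092, -0.0721, 0.063]
eef_rot: [-0.002, 0.826, 0.563, -0.001]
wrist_force: [-7.7, 4.8, 4.4]
opening: -0.003
[([0.5277, -0.0786, 0.0718], 0.82), ([0.605, -0.1081, 0.0247], 0.41)] []
```

View pics/w9.png

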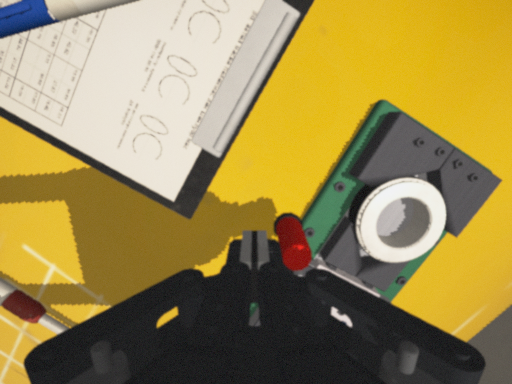

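The stop is reached: handle at (292,243) px, lever at world ≈ 67°, force rising. One more nudge to confirm, then clear away and look.

```bash
python3 -m pendant '[[[2,-1,0,0,0],[0,0,0,0,0]]]'; python3 -m pendant '[[[-10,4,0,0,0],[-12,4,0,0,0],[0,0,40,0,0],[0,0,45,0,0],[-20,20,50,5,0],[-30,20,50,5,0],[-30,20,30,5,0],[0,0,0,0,0]]]'
python3 - <<'E'
from h import *
c=cam('wrist','w10.png')
for t in ['cam_pivot','lever_handle','push_face','ring_centre','ring_seat']:
    print(t,find(c,'wrist',t))
E
```

```text
time_s: 21.32
eef_pos: [0.5095, -0.0721, 0.0629]
eef_rot: [-0.003, 0.826, 0.563, -0.002]
wrist_force: [-13.8, 7.5, 12.5]
opening: -0.003
time_s: 22.32
eef_pos: [0.4109, -0.0054, 0.2812]
eef_rot: [0.003, 0.746, 0.666, 0.002]
wrist_force: [0.8, -0.3, -0.0]
opening: 0.001
cam_pivot [([0.4966, -0.1445, 0.0502], 0.96)]
lever_handle [([0.5289, -0.0742, 0.0695], 0.63)]
push_face [([0.3572, -0.2914, -0.0014], 0.71), ([0.517, -0.1836, 0.0598], 0.7)]
ring_centre [([0.6039, -0.1091, 0.0269], 0.82), ([0.5484, -0.1533, 0.0011], 0.71)]
ring_seat [([0.6035, -0.1088, 0.0226], 0.82)]
```

View pics/w10.png

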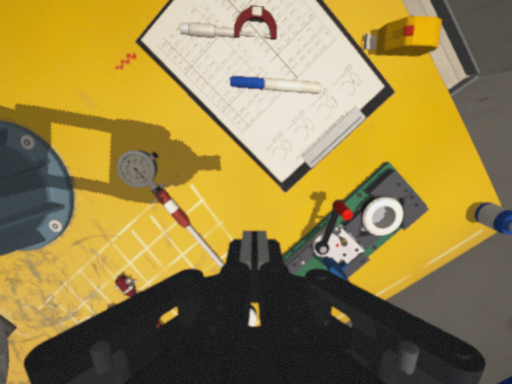

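The lever is locked forward-left (handle at (347,213) px), the ring (383,215) is in the vee, and the robot is clear. I'll let it settle and hand in.

```bash
python3 -m pendant '[[[0,0,0,0,0],[0,0,0,0,0]]]'; python3 -c "
from h import *
print(order.hand_in())"
```

```text
time_s: 22.88
eef_pos: [0.4108, -0.006, 0.2778]
eef_rot: [-0.001, 0.747, 0.665, -0.0]
wrist_force: [-0.2, -0.6, 1.1]
opening: -0.001
the job is handed in; nothing more can be done
None
```

I clamped the ring and handed the job in at about 23 s. `hand_in` gives no verdict, so the result rests on my own checks.

**What I did:** using closed fingertips only, I did three things:
1. I turned the lever back to its low-point stop, where I felt about 19 N sideways.
2. I pushed the blue plate forward until it stopped moving at about 21 N, which I took for the slide's hard stop.
3. I turned the lever back to its locked stop, where I felt about 16 N sideways, and lifted the arm clear.

**Last checks:**
- **Lever:** the handle measured at about 67° in world terms before I backed off, where the locked stop should be (about 68°). The last picture still shows it there.
- **Ring:** its centre measured within about 0.5 mm of the seat horizontally. The detector is only good to about 4 mm, but the picture also shows the ring in the vee.
- **Bystanders:** the pictures show no sign that any was touched, though I didn't measure their positions again.

**Not measured directly:** I inferred the jaw's squeeze on the ring and the exact slide travel from the forces felt and the pictures. The network also gave a few stray detections, such as the spare ring reported as the push face; I ignored these. No check failed.

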